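# Put the citrus press back together: strainer in, juicing cone turned home

## Task

The citrus press has just been washed; put it back together for the morning's juice. Hang the strainer level in the bowl by its flange, then lower the black juicing cone over the drive shaft and turn it until its slots drop over the shaft's cross pin, without forcing it down, and leave it fully home. Do not knock over or shift the glass under the spout or the other things on the counter.

Things in the scene. Friction and masses are not known exactly. Their poses are not given: they have to be found in the camera images.
- juice_cone: loose black ribbed juicing cone (reamer), hard plastic, 0.11 to 0.22 kg, standing upright on the counter at any yaw. Origin: centre of its hub's underside; z up its axis. Hub 40 mm across from 0 to 18 mm; flat brim 80 mm across, 18 to 22 mm; upright ribbed band 56 mm across, 22 to 50 mm; rounded cone, tip at 84 mm
- cone_grip (a point): on the cone's axis, 47 mm above its origin: grip the ribbed band (56 mm across, any yaw) with the middle of the fingers here and the fingertips about 6 mm clear of the brim
- cone_bore (a point): centre of the bore's mouth in the cone's underside (its origin). The round bore is 23 mm across and 46 mm deep. Two slots across from one another, 11 mm wide and 14.5 mm deep, are cut up into the hub's end on the +y and -y sides of the cone, so half a turn makes no difference
- strainer: loose round strainer, steel, about 0.12 kg, lying flat. Origin: centre of its underside; z up. Slotted plate 132 mm across, 3 mm thick, with a 64 mm round hole in the middle; its wall rises to a flat flange 168 mm across, underside at 11 mm, top at 13.5 mm. A black handle tab sticks out on its own -x side; yaw -0.6 to 0.4
- strainer_tab (a point): middle of the strainer's handle tab, 100 mm from the strainer's centre towards its own -x, 17 mm above its underside. The tab reaches from 80 to 116 mm from the centre, is 22 mm wide (across y) and runs from 11 to 23 mm in height: pinch it across its width, from above
- citrus_press: steel electric citrus press, 158 mm across the bowl, 150 mm high, fixed to the counter, yaw within 0.4 rad. Origin: centre of its underside; z up; spout towards its own -x. Bowl rim at 150 mm, 152 mm across inside. In the middle a black round collar, 54 mm across outside, 48 mm inside, rim at 145 mm, from which the drive shaft stands up
- strainer_seat (a point): on the press's axis, 139 mm over the counter: where the strainer's origin is when it hangs by its flange on the bowl's rim, with the collar and the shaft up through its hole (5 mm free all round). Its handle tab may point any way. It must go in before the cone, whose brim is too wide for its hole
- shaft_seat (a point): on the shaft's axis at its shoulder (a disc 40 mm across), 127 mm over the counter, 18 mm down inside the collar. The cone is home when its origin is here, hub on the shoulder, brim about 3 mm over the strainer plate. A cone at home turns the shaft with it at about 0.2 N m (motor gears); one dragging over the pin does not turn it
- pin_top (a point): on the shaft's axis, 12 mm above shaft_seat, at the top of the cross pin (6 mm thick, 38 mm long, level). The pin may point in any direction; this is not reported, Until slots and pin line up, to within about 0.15 rad, the cone's underside rests on the pin here, 12 mm above home
- shaft_tip (a point): top of the drive shaft, 42 mm above shaft_seat. The steel shaft is round, 20 mm across, and tapers over its last 11 mm to 9 mm across, so the bore finds it when up to some 5 mm off
- glass: clear drinking glass, 79 mm across and 87 mm high, loose, under the spout, about 127 mm from the press's axis. Origin: centre of its underside
- honey_jar: honey jar with a red lid, 72 mm across and 101 mm high, loose. Origin: centre of its underside
- coffee_cup: cream coffee cup with a handle, 86 x 118 mm and 61 mm high, loose. Origin: on its underside
- muffin: muffin in a pale pleated paper case, 80 mm across and 76 mm high, loose. Origin: centre of its underside

How it is judged (in metres and radians):
On the way, in this order (a step that is already met when the one before it is completed fails the run):
1. the strainer hangs level in the bowl and the fingers have let go of it (z of strainer in the frame of strainer_seat between -0.003 and 0.003 m and horizontal distance between strainer and strainer_seat below 0.007 m and angle between strainer's own z axis and vertical below 0.05 rad and contact force between the fingers and strainer below 0.1 N), for 0.2 s.
2. the juicing cone, still in the fingers, has been lowered over the drive shaft (z of juice_cone in the frame of shaft_seat between 0.005 and 0.036 m and horizontal distance between juice_cone and shaft_seat below 0.006 m and contact force between the fingers and juice_cone above 0.5 N), for 0.1 s.
3. the cone's slots have dropped over the cross pin and its hub is down on the shoulder (z of juice_cone in the frame of shaft_seat below 0.003 m and horizontal distance between juice_cone and shaft_seat below 0.004 m), for 0.2 s.
At the end, for the whole second after the job is handed in: Strainer hanging in the bowl, within 3 mm in height, 7 mm of centre, level within 0.05 rad. Cone home on the shaft: within 3 mm in height, 4 mm of the axis, upright within 0.07 rad, at rest, let go of. Glass, honey jar, coffee cup and muffin within 20 mm of where they stood (all of step 3 and z of juice_cone in the frame of shaft_seat above -0.003 m and angle between juice_cone's own z axis and vertical below 0.07 rad and linear speed of juice_cone below 0.02 m/s and z of strainer in the frame of strainer_seat between -0.003 and 0.003 m and horizontal distance between strainer and strainer_seat below 0.007 m and angle between strainer's own z axis and vertical below 0.05 rad and distance of each of glass, honey_jar, coffee_cup, muffin from where it was at the start of the episode below 0.02 m); the robot touches nothing.
It fails at once if the glass, honey jar, coffee cup or muffin is knocked over or shifted by more than 20 mm (distance of any of glass, honey_jar, coffee_cup, muffin from where it was at the start of the episode above 0.02 m or angle between any of glass, honey_jar, coffee_cup, muffin's own z axis and vertical above 0.35 rad).
It fails at once if the cone is forced down on the press with more than 80 N (contact force between juice_cone and citrus_press above 80 N).
It also fails if it takes over 58 s, if anything falls off the work surface, if the arm or the gripper's body presses on something with over 40 N, if the wrist force passes 120 N, or if a joint passes its speed limit or range.

## Robot

A 6-joint arm with a two-finger parallel gripper is mounted at the origin on a cart in front of the work surface, level with it; the furniture and walls round the work are solid. World frame = base frame: x ahead of the robot, y to its left, z up, the work surface at z = 0. Lengths are in m, angles in degrees, forces in N, time in s.
With the tool pointing down it reaches from about 0.375 to 0.75 m from the base axis. Payload 9 kg.
Tool frame: the origin (TCP) lies where the fingers leave the gripper's body, on its centre line; the fingertips stand 73 mm ahead of it and the grasp point (between the pads) lies 54 mm ahead of it (robot.tip_reach is the distance from the TCP to the fingertips, in m); z points along the fingers, y is the line along which they close (so a half turn about z gives the same grasp; the last joint's range is limited). The gripper opens to 85 mm and grips with 20 to 120 N. Pads are 22 mm wide; open, the fingers measure 114 mm over their backs; the gripper's body (76 mm by 85 mm) begins 54 mm behind the grasp point. The pads swing forward as they close: fully open they stand 13 mm farther back than shut.
Start: joints at [53.703, 5.964, 5.575, 89.605, 0, 77.527], TCP at [0.242, 0.549, 0.304] pointing down, gripper open.
Joint ranges: [-171.21, 171.21], [-48.23, 106.86], [-62.78, 66.21], [-105.2, 120.99], [-86.42, 89.51], [-180, 180]. Speed limits (degrees/s): [127.2, 127.2, 147.25, 180, 180, 180].

## Interface

Orientations are given as [roll, pitch, yaw] about the fixed x, y, z axes, in that order (R = Rz(yaw) Ry(pitch) Rx(roll)).
In Python, from plant import robot gives the robot as it stands. Calls block until the motion is done:
- robot.move_pose(position, orientation): joint-space move of the TCP to a pose.
- robot.line_to(position, vel=0.15, rotation=None, guard=None): straight line of the TCP; rotation=None keeps the orientation; vel is the mean speed in m/s. With guard (N) it stops when the force on the tool has changed by that much, and returns True; else False.
- robot.goto_joints(angles): joint-space move.
- robot.set_gripper(opening): finger opening in m; the grip force is fixed at half the most; returns when the fingers have stopped.
- robot.pause(seconds).
- robot.ik(position, orientation): joint angles nearest the present ones, or None.
- robot.observe(): the state.
- robot.grab_frame(name): name is "scene" or "top" or "wrist"; returns the picture (420x560x3 uint8, blue, green, red); there is no depth.
- robot.get_calibration(name): a dict with "vertical_fov" (degrees; the focal length in pixels is half the picture's height over the tangent of half this angle, whatever the lens; pixels are square), "cx", "cy" (the principal point, pixels), "rvec" (rotation vector, rad) and "tvec" (3), from world to camera coordinates, as OpenCV has them. Camera axes: x right, y down, z forward; pixel columns grow to the right and rows downward; lengths in m; the calibration is good to about 2 mm. A picture is of the moment at which its call begins: read the wrist's pose just before it. get_calibration takes no time and is no camera call; for the wrist camera it gives the pose at the moment of the call.
A pose or a line that the arm cannot do raises robot.IKError and nothing moves.
- robot.job_done(): hands the job in; it is judged then, once.
The state is a dict: "time": time; "q": joint angles; "qvel": joint speeds; "joint_torque": joint torques, N m; "tool_pos": TCP position; "tcp_rot": TCP orientation; "ft_force": force on the tool from outside, world axes, zero at the start; "torque": the same for the moment, N m; "gripper_width": finger opening in m; "gripper_force": force on a finger pad.
Only numpy, scipy, OpenCV 4.12 (cv2) and the standard library are available. Lean on these libraries where they do the work, as an engineer would, in place of code of your own. Each camera call takes 0.05 s, during which the arm holds its last target. There are 200 camera calls.

## Working session

There is one attempt and no reset: what is moved stays moved. The work goes in short steps, each a Python script; the robot and the scene stay as the last script left them, time stands still between calls to the robot, and variables do not carry over. Pictures are saved under pics/ and viewed, at most 10 in all, crops included, and the job is handed in when it is done.

```bash
ls; mkdir -p pics
python3 - <<'E'
from plant import robot
import cv2,numpy as np
a=robot.grab_frame("top");b=robot.grab_frame("scene")
cv2.imwrite("pics/top.png",a);cv2.imwrite("pics/scene.png",b)
for n in("top","scene","wrist"):print(n,robot.get_calibration(n))
o=robot.observe();print(o["time"],o["tool_pos"],o["tcp_rot"],o["gripper_width"],o["ft_force"])
E
```

```text
pics
top {'vertical_fov': 48.59439528835672, 'cx': 271.2711128986895, 'cy': 208.44978630123046, 'rvec': array([ 2.17844397, -2.14428089,  0.17028977]), 'tvec': array([-0.16289733,  0.60011823,  1.42726859])}
scene {'vertical_fov': 52.33090939064594, 'cx': 280.15009158313137, 'cy': 211.2686093635142, 'rvec': array([ 2.18694956,  1.33156681, -0.44707546]), 'tvec': array([-0.1501385 , -0.38519234,  1.89859131])}
wrist {'vertical_fov': 63.18768649275456, 'cx': 284.04770769091124, 'cy': 207.04573712019038, 'rvec': array([-2.39897143, -1.56419674, -0.24808469]), 'tvec': array([-0.59901383, -0.04081039,  0.3815833 ])}
0.1 [0.24220555 0.54871183 0.30319639] [-1.79934262e+02 -1.53061457e-02  1.56179214e+02] 0.08526286221966928 [ 0.47695895 -0.63995838 -0.30734186]
```

View pics/top.png

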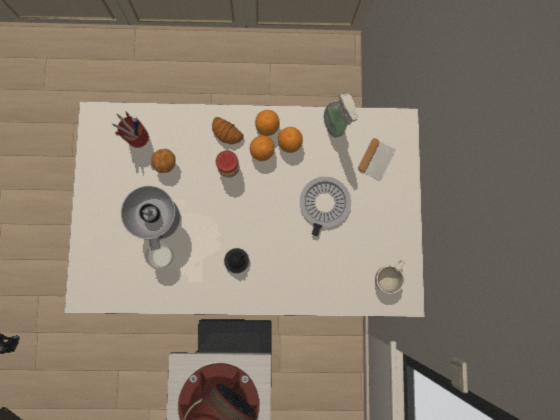

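View pics/scene.png

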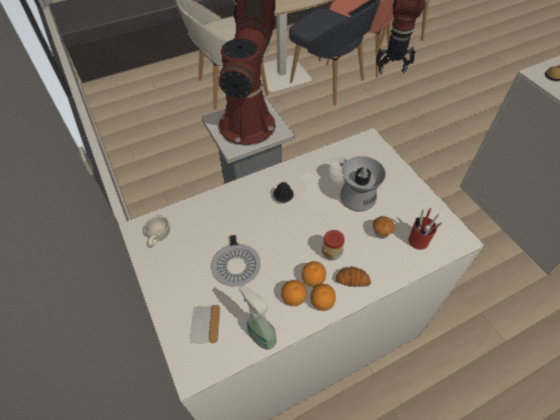

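The top view shows the press at (149,214), the strainer at (326,203) with its tab at (317,230), the cone at (236,261) and the glass at (161,257). The scene view agrees.

```bash
cat > h.py <<'E'
from plant import robot
import cv2,numpy as np
def K(c):
    f=210/np.tan(np.radians(c["vertical_fov"]/2));return np.array([[f,0,c["cx"]],[0,f,c["cy"]],[0,0,1]])
def pix2w(c,uv,z):
    R=cv2.Rodrigues(c["rvec"])[0];C=-R.T@c["tvec"]
    uv=np.atleast_2d(uv).astype(float)
    d=(R.T@np.linalg.inv(K(c))@np.c_[uv,np.ones(len(uv))].T).T
    return (C+d*((z-C[2])/d[:,2])[:,None])
def w2pix(c,P):
    return cv2.projectPoints(np.atleast_2d(P).astype(float),c["rvec"],c["tvec"],K(c),None)[0][:,0]
def look(name,fn=None):
    c=robot.get_calibration(name);im=robot.grab_frame(name)
    if fn:cv2.imwrite("pics/"+fn,im);np.save("pics/"+fn+".npy",np.array([c],dtype=object),allow_pickle=True)
    return c,im
def cal(fn):return np.load("pics/"+fn+".npy",allow_pickle=True)[0]
E
python3 - <<'E'
from h import *
c=robot.get_calibration("top");s=robot.get_calibration("scene")
R=cv2.Rodrigues(c["rvec"])[0];print("cam",-R.T@c["tvec"])
for n,uv,z in [("strainer",(326,203),.0135),("tab",(317,230),.023),("cone",(236,261),.05),("press",(149,213.5),.15),("tip",(150,213),.169),("glass",(161,257),.087),("jar",(227,158),.101),("muffin",(163,160),.06),("cup",(389,281),.06),("corner",(80,103),0)]:
    p=pix2w(c,uv,z)[0];print(n,p.round(3),np.hypot(*p[:2]).round(3),w2pix(s,p).round(0))
o=robot.observe();w=robot.get_calibration("wrist");Rw=cv2.Rodrigues(w["rvec"])[0];C=-Rw.T@w["tvec"]
from scipy.spatial.transform import Rotation as Ro
Rt=Ro.from_euler("xyz",o["tcp_rot"],degrees=True).as_matrix()
print("cam in tool",Rt.T@(C-o["tool_pos"]),"\n",(Rw@Rt).round(3))
E
```

```text
cam [ 0.40405668 -0.12276612  1.49847915]
strainer [ 0.627 -0.331  0.014] 0.709 [[234. 262.]]
tab [ 0.538 -0.301  0.023] 0.617 [[232. 238.]]
cone [ 0.436 -0.047  0.05 ] 0.438 [[282. 188.]]
press [0.567 0.204 0.15 ] 0.603 [[361. 170.]]
tip [0.566 0.196 0.169] 0.599 [[360. 167.]]
glass [0.444 0.177 0.087] 0.478 [[335. 163.]]
jar [ 0.749 -0.014  0.101] 0.749 [[334. 239.]]
muffin [0.748 0.19  0.06 ] 0.772 [[383. 223.]]
cup [ 0.381 -0.518  0.06 ] 0.643 [[156. 223.]]
corner [0.951 0.486 0.   ] 1.068 [[482. 243.]]
cam in tool [ 0.08056666 -0.00010032 -0.0707731 ] 
 [[ 0.     1.     0.001]
 [-0.95   0.    -0.313]
 [-0.313 -0.001  0.95 ]]
```

Run:
```python
from h import *
def go(p,yaw):robot.move_pose(p,[180,0,yaw])
go([.647,.204,.31],180); look("wrist","press.png")
go([.516,-.047,.27],180); look("wrist","cone.png")
d=np.radians(161);go([.627+.06*np.cos(d),-.331+.06*np.sin(d),.28],161); look("wrist","str.png")
o=robot.observe();print(o["time"],o["q"].round(1),o["tool_pos"])
```

```text
4.325 [-40.   14.5  12.6  88.1   0.  -21.1] [ 0.57068732 -0.30977734  0.28034282]
```

View pics/press.png

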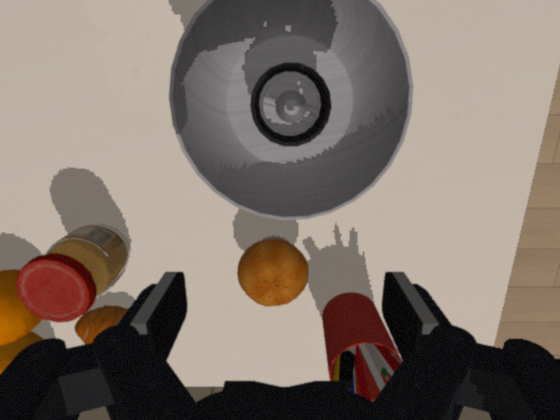

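View pics/cone.png

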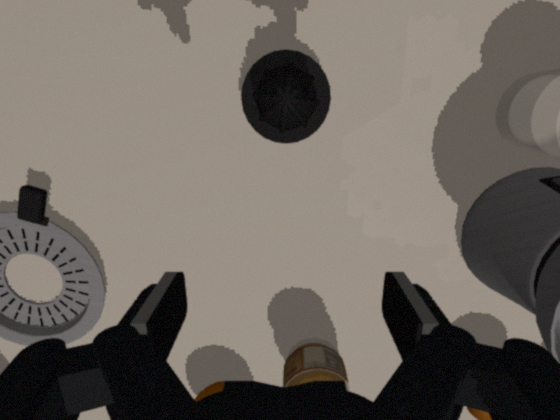

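View pics/str.png

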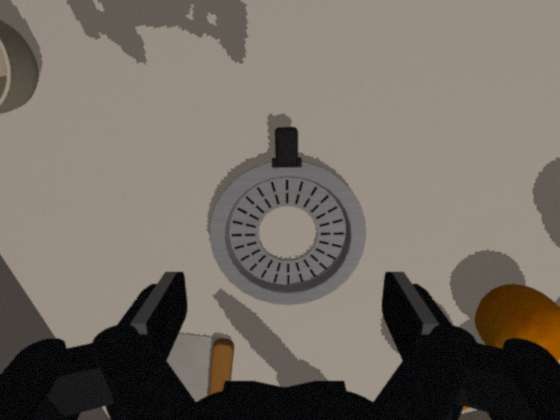

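Run:
```python
from h import *
def blob(fn,box,lo,hi,z,near):
    im=cv2.imread("pics/"+fn);c=cal(fn);x0,y0,x1,y1=box
    g=cv2.cvtColor(im,cv2.COLOR_BGR2GRAY)[y0:y1,x0:x1]
    m=((g>=lo)&(g<=hi)).astype(np.uint8)
    cs,_=cv2.findContours(m,cv2.RETR_EXTERNAL,cv2.CHAIN_APPROX_NONE);k=max(cs,key=cv2.contourArea)[:,0]+[x0,y0]
    k=cv2.convexHull(k)[:,0] if near else k
    w=pix2w(c,k,z)[:,:2].astype(np.float32); (e,ax,an)=cv2.fitEllipse(w)
    print(fn,np.array(e).round(4),"dia",np.array(ax).round(4),an)
    return im,c
for t in (35,45,55):blob("press.png",(240,55,340,155),0,t,.145,True)
for t in (35,45,55):blob("cone.png",(225,35,350,155),0,t,.020,True)
for t in (130,140):blob("str.png",(250,196,325,268),t,255,.003,True)
for t in (30,40):blob("str.png",(265,115,310,175),0,t,.023,False)
im=cv2.imread("pics/press.png");print(im[104,230:350,1][::3],)
g=cv2.imread("pics/press.png")[54:154,240:340]; g=cv2.convertScaleAbs(g,alpha=1.8)
a=cv2.resize(g,(500,500),interpolation=cv2.INTER_CUBIC);cv2.imwrite("pics/pin.png",a)
```

```text
press.png [0.5724 0.209 ] dia [0.0517 0.0519] 83.27399444580078
press.png [0.5725 0.2089] dia [0.0523 0.0524] 110.03436279296875
press.png [0.5726 0.2089] dia [0.0526 0.0529] 107.16425323486328
cone.png [ 0.4386 -0.0455] dia [0.0779 0.0781] 87.87271881103516
cone.png [ 0.4387 -0.0455] dia [0.0784 0.0788] 105.99471282958984
cone.png [ 0.4387 -0.0455] dia [0.0788 0.0791] 101.81758117675781
str.png [ 0.6313 -0.3277] dia [0.0609 0.0619] 177.79739379882812
str.png [ 0.6313 -0.3278] dia [0.0592 0.0609] 172.31637573242188
str.png [ 0.5418 -0.2985] dia [0.0248 0.0432] 72.71112823486328
str.png [ 0.5421 -0.2986] dia [0.0259 0.0438] 72.44867706298828
[136 137 139 135 135 132 131  40  24  20  84 111 120 115 123 106  71  71
  83  87  89  92  88  72  65  75  85  86  87  86  72  17   8  23 131 135
 135 133 134 131]
```

View pics/pin.png

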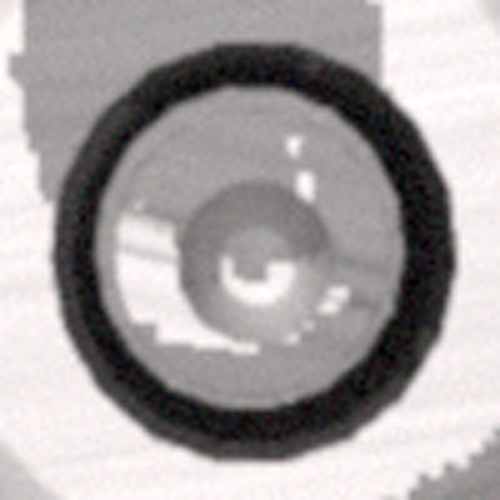

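Measured sizes agree with the given ones (collar 53 mm, brim 79 mm, hole 61 mm). The pin crosses the crop from about (140,225) to (365,275), so it lies near 77° in world. Next I grasp the strainer.

Run:
```python
from h import *
c=np.array([.6313,-.3277]);a=np.radians(162.3);t=c+.1*np.array([np.cos(a),np.sin(a)])
robot.move_pose([*t,.16],[180,0,162.3]); robot.set_gripper(.05)
print(robot.line_to([*t,.078],vel=.08,guard=10)); print(robot.observe()["tool_pos"])
robot.set_gripper(0.0);o=robot.observe();print(o["gripper_width"],o["gripper_force"])
robot.line_to([*t,.12],vel=.05);robot.line_to([*t,.30],vel=.15)
p=np.array([.5726,.2089]);b=np.radians(-100);q=p+.1*np.array([np.cos(b),np.sin(b)])
robot.move_pose([*q,.30],[180,0,-100]);robot.pause(.3)
look("wrist","held.png");o=robot.observe();print(o["time"],o["tool_pos"],o["tcp_rot"],o["gripper_width"],o["ft_force"],o["q"].round(1))
```

```text
False
[ 0.53637087 -0.29756346  0.07867661]
0.02043241563137538 61.486780643463135
11.075 [0.55536147 0.11001696 0.29996861] [ 1.79999311e+02 -4.84110533e-04 -1.00047929e+02] 0.02026206830883146 [ 0.49580897  0.23555027 -0.99877927] [ -2.  -0.  -1.  89.  -0. -82.]
```

View pics/held.png

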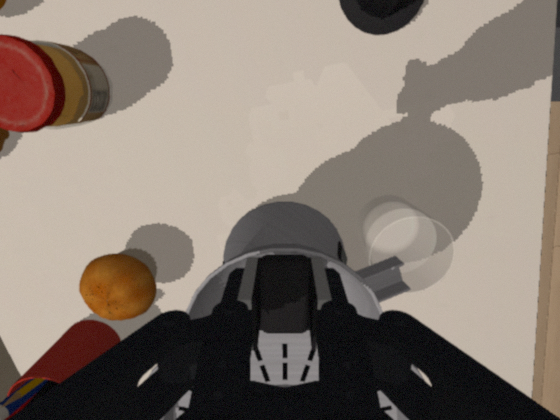

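The image shows the tab held centrally between the pads, with the flange arc from (190,300) to (382,300) and level by eye. I lower it with a guard.

Run:
```python
from h import *
c=cal("held.png");im=cv2.imread("pics/held.png")
o=robot.observe();x,y,z=o["tool_pos"]
b=np.radians(-100);q=np.array([.5726+.1*np.cos(b),.2089+.1*np.sin(b)])
robot.line_to([*q,.262],vel=.12)
g=robot.line_to([*q,.215],vel=.04,guard=5);o=robot.observe();print(g,o["tool_pos"],o["ft_force"],o["time"])
if o["tool_pos"][2]<.2225:
    robot.set_gripper(.045);robot.pause(.2)
    p=robot.observe()["tool_pos"];robot.line_to([*p[:2],.30],vel=.15)
    # look from above the axis
    robot.move_pose([.5726+.03,.2089+.0,.36],[180,0,-180]);look("wrist","set.png");look("top","set_top.png")
print(robot.observe()["time"],robot.observe()["q"].round(1))
```

```text
True [0.55499607 0.110437   0.21768702] [-1.05167757  1.17207005  4.62589296] 12.5667
15.325 [ 7.4 14.1 20.5 96.4 -0.   7.3]
```

View pics/set.png

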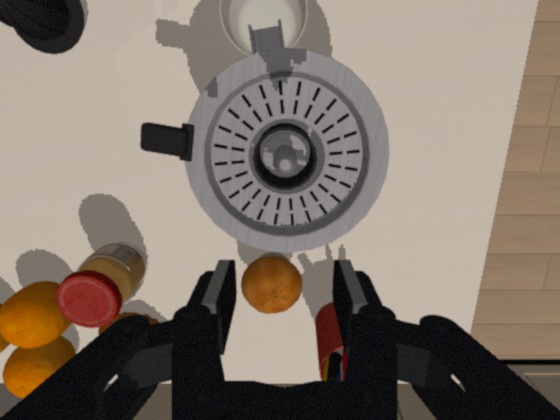

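Run:
```python
from h import *
im=cv2.imread("pics/set.png");c=cal("set.png");g=cv2.cvtColor(im,cv2.COLOR_BGR2GRAY)
# predicted centres
for n,p in (("flange",[.5726,.2089,.1525]),("collar",[.5726,.2089,.145]),("tip",[.5726,.2089,.169])):print(n,w2pix(c,p))
t=np.linspace(0,2*np.pi,13)[:-1]
print(w2pix(c,np.c_[.5726+.084*np.cos(t),.2089+.084*np.sin(t),0*t+.1525]).round(0).tolist())
```

```text
flange [[284.59822109 160.25456248]]
collar [[284.59269376 158.63654871]]
tip [[284.6114317  164.12169936]]
[[284.0, 253.0], [332.0, 242.0], [369.0, 209.0], [387.0, 160.0], [378.0, 107.0], [341.0, 64.0], [285.0, 48.0], [229.0, 64.0], [192.0, 107.0], [182.0, 160.0], [200.0, 209.0], [237.0, 242.0]]
```

The strainer sits level: the flange spans (186–388, 48–251) against a predicted (182–387, 48–253), and the collar is evenly inside the hole. Next is the cone.

Run:
```python
from h import *
im=cv2.imread("pics/set.png");c=cal("set.png");g=cv2.cvtColor(im,cv2.COLOR_BGR2GRAY)[115:198,245:328]
for t in (25,35):
    cs,_=cv2.findContours((g<t).astype(np.uint8),cv2.RETR_EXTERNAL,cv2.CHAIN_APPROX_NONE)
    k=cv2.convexHull(max(cs,key=cv2.contourArea))[:,0]+[245,115]
    print(cv2.fitEllipse(pix2w(c,k,.145)[:,:2].astype(np.float32)))
cx,cy=.4387,-.0455
robot.set_gripper(.085)
robot.move_pose([cx,cy,.19],[180,0,180])
print(robot.line_to([cx,cy,.099],vel=.08,guard=8))
robot.set_gripper(0);o=robot.observe();print(o["gripper_width"],o["gripper_force"],o["tool_pos"],o["ft_force"])
z0=o["tool_pos"][2];np.save("z0.npy",z0)
robot.line_to([cx,cy,.16],vel=.1);robot.line_to([cx,cy,.32],vel=.2)
o=robot.observe();print(o["gripper_width"],o["ft_force"],o["time"])
```

```text
((0.5736386179924011, 0.2091594636440277), (0.04615883529186249, 0.04828450456261635), 9.622355461120605)
((0.5726445913314819, 0.208869069814682), (0.050369132310152054, 0.05140059068799019), 2.1528661251068115)
False
0.05443950481795105 64.2313818144612 [ 0.43913831 -0.04557082  0.0999256 ] [-0.91897835  1.33083057  6.81260559]
0.05432518378270933 [ 0.32034367  0.34072799 -2.57799235] 20.5167
```

```bash
cat > place.py <<'E'
from h import *
z0=float(np.load("z0.npy"));P=[.5727,.2089]
robot.move_pose([*P,.32],[180,0,180])
robot.line_to([*P,.280],vel=.1)
g=robot.line_to([*P,z0+.130],vel=.04,guard=6)
o=robot.observe();h=o["tool_pos"][2]-z0-.127;print("contact",g,h,o["tool_pos"],o["ft_force"],o["time"])
if .005<h<.02:
    hc=h
    for y in [180]+list(range(190,271,10))+list(range(170,89,-10)):
        zc=z0+.127+hc
        if y!=180:
            robot.line_to([*P,zc+.001],vel=.03)
            robot.line_to([*P,zc+.001],rotation=[180,0,y])
            g=robot.line_to([*P,zc-.004],vel=.02,guard=6)
        o=robot.observe();h=o["tool_pos"][2]-z0-.127
        print(y,g,round(h,4),o["ft_force"].round(1),round(o["time"],2))
        if h<hc-.003 or o["time"]>46:break
E
python3 place.py
```

```text
contact True 0.011205994056967677 [0.57261549 0.20886146 0.2381316 ] [-0.99879493 -0.31132528  5.20421097] 23.1333
180 True 0.0112 [-1.  -0.3  5.2] 23.13
190 False 0.0069 [-0.   0.1 -1.8] 24.11
```

Contact came at 11 mm as expected, and the cone dropped over the pin at the first 10° turn. I lower it home and release.

Run:
```python
from h import *
z0=float(np.load("z0.npy"));P=[.5727,.2089]
g=robot.line_to([*P,z0+.125],vel=.03,guard=8)
o=robot.observe();print("down",g,o["tool_pos"][2]-z0-.127,o["ft_force"].round(1),o["torque"].round(2))
```

```text
down True 4.555373500123028e-05 [-1.7 -0.1  5.6] [-0.09  0.21  0.01]
```

Run:
```python
from h import *
robot.set_gripper(.085);robot.pause(.3)
p=robot.observe()["tool_pos"];robot.line_to([*p[:2],.32],vel=.12)
robot.move_pose([.60,.2089,.38],[180,0,180]);robot.pause(.3);look("wrist","end.png")
c=cal("end.png");print(w2pix(c,[[.5727,.2089,.211],[.5727,.2089,.147]]),robot.observe()["time"])
```

```text
[[284.29364809 174.57436627]
 [284.31225066 158.76553371]] 26.8083
```

View pics/end.png

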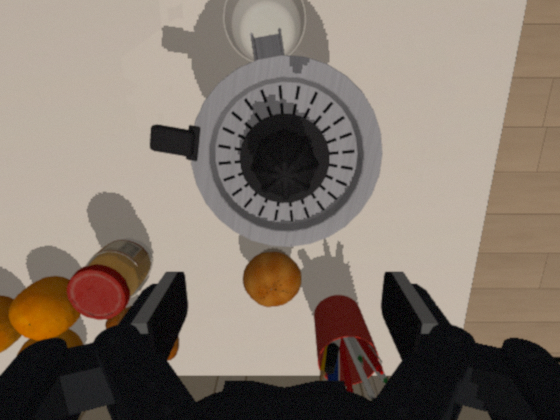

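The cone stands upright and centred at (285,158), the strainer hangs level round it, and the other objects haven't moved. Handing in.

```bash
python3 -c "
from plant import robot
print(robot.job_done())"
```

```text
the job is handed in; nothing more can be done
None
```

The press is back together and handed in at about 27 s: the strainer hangs level in the bowl, the cone is fully home over the pin and released, and the last picture shows nothing else disturbed; the hand-in returned no verdict.

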